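# Weigh the guest's polish box for the post

### The job

A guest has left the dark red polish box behind and it is to be posted on: weigh it to the nearest hundred grams. Put the box flat in the middle of the balance's white goods plate and stand weights from the set on the brass plate, setting each thing down gently, until the beam comes level, with the pointer at rest in the white band. Leave the weights that are not needed standing on the ledge, and leave the other things where they are.

Things in the scene. Friction and masses are not known exactly. Their poses are not given: they have to be found in the camera images.
- balance: Two-pan parcel balance with its plates on top, fixed; dark green cast base 110 x 330 x 46 mm. Origin: on the ledge under the middle of the base; y points along the beam to the goods plate (robot's left), x across it, away from the robot. Pivot 90 mm above the ledge, equal arms of 125 mm. The plates stay horizontal as they move; where on a plate a load stands does not alter the reading.
- pointer_tip (a point): Tip of the beam's upright red pointer, 125 mm above the pivot. Just behind it, on the robot's side, a brass arc stands on a post (to 216 mm above the ledge, 66 mm wide) with a white middle band and one tick per 100 g. Pointer right in the middle of the band = level.
- beam (a joint): Tilt of the beam, rad: 0 = level; positive = goods plate down. Empty it rests level. 100 g of difference between the plates tilts it 0.077 rad, in proportion, up to the stops at +-0.21 rad (each plate then 26 mm up or down). Damped: settles in about a second. The white band reaches about 0.05 rad to either side of level.
- goods_plate_top (a point): Middle of the top face of the goods plate: flat round white plate, 180 mm across, no rim, 8 mm thick, on the robot's left; top face 128 mm above the ledge when level.
- weight_plate_top (a point): Middle of the top face of the weight plate: flat round brass plate, 180 mm across, no rim, 8 mm thick, on the robot's right; top face 128 mm above the ledge when level.
- polish_box: Guest's japanned shoe polish box: closed dark red lacquered tin with gilt lines, 110 mm (its x) x 62 mm (its y) x 48 mm high, rigid. Its weight is what is wanted: somewhere from 460 to 745 g. Origin: centre of its underside, z up. It lies flat on the ledge, its long side roughly along the robot's forward direction.
- weight_500: The 500 g weight: black cast iron disc 80 mm across and 18 mm thick with a brass knob on top: a neck 17 mm across from 18 to 30 mm above its underside, then the knob, 28 mm across, from 30 to 54 mm. True to its 500 g. Stands loose on the ledge. Origin: centre of its underside, z up.
- weight_200: The 200 g weight: black cast iron disc 68 mm across and 13 mm thick with a brass knob on top: a neck 16 mm across from 13 to 23 mm above its underside, then the knob, 25 mm across, from 23 to 45 mm. True to its 200 g. Stands loose on the ledge. Origin: centre of its underside, z up.
- weight_100: The 100 g weight: black cast iron disc 60 mm across and 9 mm thick with a brass knob on top: a neck 14 mm across from 9 to 18 mm above its underside, then the knob, 22 mm across, from 18 to 38 mm. True to its 100 g. Stands loose on the ledge. Origin: centre of its underside, z up.
- shoehorn: Bystander: ivory-coloured resin shoehorn, 190 mm long, lying flat on the ledge. Origin under its middle, x along it.
- shoe_brush: Bystander: shoe brush, 160 x 52 x 46 mm, bristles down. Origin under its middle, x along it.
- round_tin: Bystander: round polish tin, 79 mm across, 24 mm high. Origin under its middle.
- room_key: Bystander: steel room key with a brass fob, 125 mm long overall, 8 mm high, lying flat. Origin near its middle.
Things that resemble listed ones, but are neither listed nor needed, are in the scene too. What is shaped like the weight_100 but orange is not meant.

How it is judged:
At the end, for the whole second after the job is handed in: The polish box lies flat on the white goods plate, its middle within 40 mm of the plate's middle; each weight stands upright either on the brass plate (its middle within 65 mm of the plate's middle) or on the ledge; the beam is at rest within 0.05 rad of level (about 65 g) with nothing held (value of joint beam between -0.05 and 0.05 rad and velocity of joint beam between -0.03 and 0.03 rad/s and horizontal distance between polish_box and goods_plate_top below 0.04 m and z of polish_box in the frame of goods_plate_top between -0.006 and 0.006 m and angle between polish_box's own z axis and vertical below 0.1 rad and ((horizontal distance between weight_500 and weight_plate_top below 0.065 m and z of weight_500 in the frame of weight_plate_top between -0.006 and 0.006 m and angle between weight_500's own z axis and vertical below 0.1 rad) or (height (world z) of weight_500 below 0.006 m and angle between weight_500's own z axis and vertical below 0.1 rad)) and ((horizontal distance between weight_200 and weight_plate_top below 0.065 m and z of weight_200 in the frame of weight_plate_top between -0.006 and 0.006 m and angle between weight_200's own z axis and vertical below 0.1 rad) or (height (world z) of weight_200 below 0.006 m and angle between weight_200's own z axis and vertical below 0.1 rad)) and ((horizontal distance between weight_100 and weight_plate_top below 0.065 m and z of weight_100 in the frame of weight_plate_top between -0.006 and 0.006 m and angle between weight_100's own z axis and vertical below 0.1 rad) or (height (world z) of weight_100 below 0.006 m and angle between weight_100's own z axis and vertical below 0.1 rad))); the robot touches nothing.
It fails at once if the shoehorn, the shoe brush, the round tin or the room key is pushed more than 30 mm from its place (distance of any of shoehorn, shoe_brush, round_tin, room_key from where it was at the start of the episode above 0.03 m).
It fails at once if the polish box or a weight is dropped (falling free at over 0.7 m/s, a fall of about 25 mm) ((linear speed of polish_box above 0.7 m/s and contact force between the fingers and polish_box below 0.1 N) or (linear speed of weight_500 above 0.7 m/s and contact force between the fingers and weight_500 below 0.1 N) or (linear speed of weight_200 above 0.7 m/s and contact force between the fingers and weight_200 below 0.1 N) or (linear speed of weight_100 above 0.7 m/s and contact force between the fingers and weight_100 below 0.1 N)).
It also fails if it takes over 72 s, if anything falls off the work surface, if the arm or the gripper's body presses on something with over 40 N, if the wrist force passes 120 N, or if a joint passes its speed limit or range.

### The arm

A 6-joint arm with a two-finger parallel gripper is mounted at the origin on the work surface. World frame = base frame: x ahead of the robot, y to its left, z up, the work surface at z = 0. Lengths are in m, angles in rad, forces in N, time in s.
With the tool pointing down it reaches from about 0.35 to 0.875 m from the base axis. Payload 4.2 kg.
Tool frame: the origin (TCP) lies midway between the tips of the shut fingers; the grasp point (between the pads) lies 19 mm behind it; z points along the fingers, y is the direction in which the jaws open and shut (so a half turn about z gives the same grasp; the last joint's range is limited). The gripper opens to 85 mm and grips with 20 to 120 N. Pads are 22 mm wide; open, the fingers measure 114 mm over their backs; the gripper's body (76 mm by 85 mm) begins 54 mm behind the grasp point. The pads swing forward as they close: fully open they stand 13 mm farther back than shut.
Start: joints at [1.374, 0.385, 0.008, 0, -1.194, -0.259], TCP at [0.275, 0.561, 0.231] pointing down, gripper open.
Joint ranges: [-3.14, 3.14], [-1.21, 2.06], [-1.07, 1.41], [-3.16, 2.05], [-2.99, -0.16], [-3.1, 3.1]. Speed limits (rad/s): [2.79, 2.79, 3.14, 3.14, 3.14, 3.14].

### API

Orientations are given as a unit quaternion [w, x, y, z].
In Python, from rig import readout, eyes, job_done gives the robot as it stands.
- The arm moves only by the tool play_rows, never from a script. Its argument "rows" is a list of rows, each a list of 3 entries, a list of its own where there are three numbers: the opening, from -1 (shut) to 1 (fully open), then the shift along the tool's x, y, z in cm, then the turn, a rotation vector about the tool's x, y, z in rad. In form: [[claw, [dx, dy, dz], [wx, wy, wz]], ...]. A call has 1 to 8 rows; each row is the pose to reach, as a shift and turn from the pose measured when the call began, along the tool's axes at that moment; what a row does not reach only later rows make up. A row lasts 1/8 s, in which the tool goes at most 62.5 mm and 10.7 degrees, less where a joint would pass 70% of its speed; a pose out of reach is approached as far as the arm can. A call with a gripper value outside its range is refused whole. The fingers move at their own pace and stop on an object; "squeeze" is the grip in N (left out, the last holds). Time passes only in rows, so rows that repeat a pose let the fingers close. It gives the time, the measured TCP pose, the force and the opening at its end, in the units of the state.
- readout.get_state(): the state, without advancing time (a new reading comes with each control period).
- eyes.get_image(name): name is "scene" or "top" or "wrist"; returns a dict with "img" (420x560x3 uint8, blue, green, red), "vertical_fov" (degrees; the focal length in pixels is half the picture's height over the tangent of half this angle, whatever the lens; pixels are square), "cx", "cy" (the principal point, pixels), "rvec" (rotation vector, rad) and "tvec" (3), from world to camera coordinates, as OpenCV has them. Camera axes: x right, y down, z forward; pixel columns grow to the right and rows downward; lengths in m; the calibration is good to about 2 mm. The wrist camera is an equidistant fisheye: a pixel r from the principal point sees the ray r / f radians off the axis. A picture is of the moment at which its call begins. There is no depth.
- job_done(): hands the job in, once; it reports no verdict.
The state is a dict: "t": time; "joint_positions": joint angles; "qd": joint speeds; "tau": joint torques, N m; "tool_pos": TCP position; "orientation": TCP orientation; "force": force on the tool from outside, world axes, zero at the start; "ft_torque": the same for the moment, N m; "width": finger opening in m.
Only numpy, scipy, OpenCV 4.12 (cv2) and the standard library are available. Lean on these libraries where they do the work, as an engineer would, in place of code of your own. Each camera call takes 0.05 s, during which the arm holds its last target.

## Working session

There is one attempt and no reset: what is moved stays moved. The work goes in short steps, Python scripts to look and compute and a tool call to move; the robot and the scene stay as the last step left them, time stands still between calls to the robot, and variables do not carry over. Pictures are saved under pics/ and viewed, and the job is handed in when it is done.

Besides the shell and the picture viewer there is one more tool, called as name([rows], argument=value, ...), one row to a line, values as JSON. play_rows: Moves the arm, as the interface text tells. Its arguments: {"type":"object","properties":{"rows":{"type":"array","items":{"type":"array"}},"squeeze":{"type":"number"}},"required":["rows"]}

```bash
ls; mkdir -p pics
python3 - <<'E'
from rig import readout, eyes
import cv2
print(readout.get_state())
for n in("scene","top","wrist"):
    d=eyes.get_image(n); cv2.imwrite(f"pics/{n}0.png",d["img"]); print(n,{k:v for k,v in d.items() if k!="img"})
E
```

```text
pics
{'t': 0.0, 'joint_positions': array([ 1.37360120e+00,  3.85548476e-01,  6.61564594e-03, -4.74798570e-04,
       -1.19398883e+00, -2.58613842e-01]), 'qd': array([ 0.00026732,  0.00019341,  0.00043117, -0.00078787,  0.00150362,
        0.00034384]), 'tau': array([ 1.17845324e-03, -3.92295527e+01,  1.88399345e+01,  4.18614373e+00,
       -4.59312359e-03, -1.54836624e-06]), 'tool_pos': array([0.27484244, 0.5606761 , 0.23022606]), 'orientation': array([ 1.06894001e-03,  9.74121621e-01, -2.26021878e-01, -1.87918663e-04]), 'force': array([0.44904859, 0.26074946, 0.15109319]), 'ft_torque': array([-0.02638347,  0.03841636, -0.05322197]), 'width': 0.0852569896132985}
scene {'vertical_fov': 52.35476888927821, 'cx': 274.0691794685839, 'cy': 208.71082509258792, 'rvec': array([ 1.91287163,  1.94541047, -0.5415867 ]), 'tvec': array([ 5.52485503e-04, -3.88731672e-01,  1.52227175e+00])}
top {'vertical_fov': 43.24468450678541, 'cx': 281.5505052995051, 'cy': 206.19793505255222, 'rvec': array([ 2.13807475, -2.1160794 ,  0.1968339 ]), 'tvec': array([-0.01304244,  0.57518564,  1.35576102])}
wrist {'vertical_fov': 65.70646984690485, 'cx': 278.2699643741658, 'cy': 208.88164951131915, 'rvec': array([-1.57167129,  2.51992167,  0.35668521]), 'tvec': array([ 0.62477625, -0.03546511,  0.37886743])}
```

View pics/scene0.png

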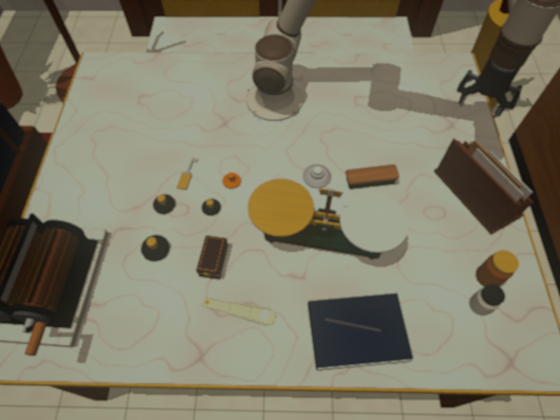

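View pics/top0.png

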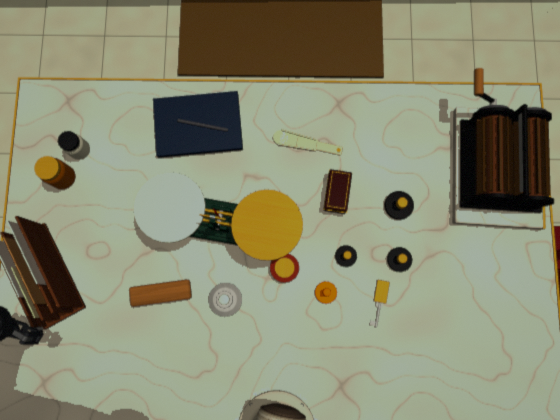

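View pics/wrist0.png

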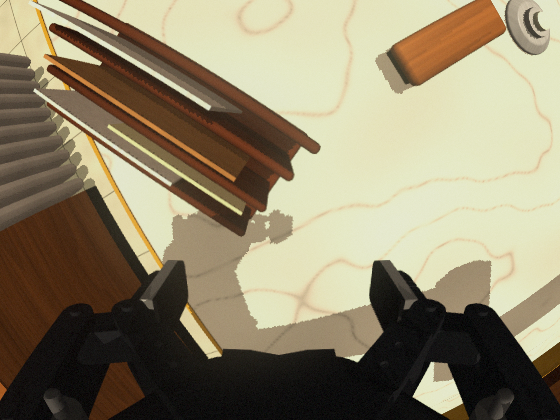

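Top view: the polish box (dark red, gilt lines) is at (338,191). Black weights are at (399,205), (399,259) and (346,256). The orange look-alike is at (326,292), the round tin at (284,268), the key at (381,295), the goods plate at (170,208) and the brass plate at (267,224). Next I measure the positions and enlarge a crop.

```bash
cat > h.py <<'E'
import numpy as np, cv2
from rig import readout, eyes
from scipy.spatial.transform import Rotation as R
def cam(d):
    f=210/np.tan(np.radians(d["vertical_fov"])/2); M=cv2.Rodrigues(d["rvec"])[0]; return f,M,d["tvec"]
def cast(d,uv,z,fish=False):
    f,M,t=cam(d); u=(uv[0]-d["cx"])/f; v=(uv[1]-d["cy"])/f
    if fish:
        r=np.hypot(u,v); s=np.sinc(r/np.pi); ray=np.array([u*s,v*s,np.cos(r)])
    else: ray=np.array([u,v,1.])
    c=-M.T@t; w=M.T@ray; return c+w*(z-c[2])/w[2]
def proj(d,p):
    f,M,t=cam(d); q=M@np.asarray(p)+t; return np.array([d["cx"]+f*q[0]/q[2],d["cy"]+f*q[1]/q[2]])
def blobs(mask,mn=30):
    n,l,s,c=cv2.connectedComponentsWithStats(mask.astype(np.uint8))
    return [(s[i,4],c[i],(l==i).astype(np.uint8)) for i in range(1,n) if s[i,4]>=mn]
E
python3 - <<'E'
from h import *
for n in("top","scene"):
    d=eyes.get_image(n); im=d["img"]; hsv=cv2.cvtColor(im,cv2.COLOR_BGR2HSV).astype(int)
    roi=np.zeros(im.shape[:2],bool)
    if n=="top": roi[150:320,310:430]=1
    else: roi[140:290,130:255]=1
    H,S,V=hsv[...,0],hsv[...,1],hsv[...,2]
    print(n,"brass/orange")
    for a,c,m in blobs(roi&(S>150)&(V>110)): print(a,c.round(1),cast(d,c,.035).round(4), np.median(im[m>0],0))
    print("dark")
    for a,c,m in blobs(roi&(V<75),60):
        r=cv2.minAreaRect(cv2.findContours(m,0,2)[0][0]); print(a,np.round(r[0],1),np.round(r[1],1),r[2],[cast(d,r[0],z).round(4) for z in (0.01,.048)])
    h=cv2.resize(im[150:320,240:440] if n=="top" else im[140:290,130:330],None,fx=4,fy=4,interpolation=2 if n=="top" else 2)
    h=h[:600]; cv2.imwrite(f"pics/{n}crop.png",cv2.resize(h,(800*h.shape[1]//800,h.shape[0])))
    print(h.shape)
E
```

```text
top brass/orange
68 [402.1 202. ] [ 0.5936 -0.3321  0.035 ] [ 26. 128. 165.]
44 [347.1 254.6] [ 0.4499 -0.182   0.035 ] [ 23.  121.  161.5]
61 [402.3 258. ] [ 0.4425 -0.3282  0.035 ] [ 23. 123. 162.]
255 [381.3 291. ] [ 0.3557 -0.2703  0.035 ] [ 28. 133. 166.]
369 [325.5 292.1] [ 0.3515 -0.1243  0.035 ] [  0. 102. 168.]
dark
819 [337.2 191.6] [23.5 42.1] 8.13010311126709 [array([ 0.6256, -0.16  ,  0.01  ]), array([ 0.6175, -0.1559,  0.048 ])]
570 [398.2 204.8] [28.3 27.6] 45.0 [array([ 0.5906, -0.3272,  0.01  ]), array([ 0.5834, -0.3187,  0.048 ])]
305 [345.5 256. ] [20. 21.] 90.0 [array([ 0.4485, -0.1808,  0.01  ]), array([ 0.4451, -0.1761,  0.048 ])]
410 [399. 259.] [24. 24.] 90.0 [array([ 0.4419, -0.3248,  0.01  ]), array([ 0.4387, -0.3163,  0.048 ])]
(600, 800, 3)
scene brass/orange
191 [231.2 180.2] [ 0.3718 -0.1238  0.035 ] [ 28.  94. 161.]
119 [183.8 180.9] [ 0.376  -0.2687  0.035 ] [ 50. 122. 156.]
139 [252.  207.3] [ 0.467  -0.0555  0.035 ] [ 45. 123. 159.]
35 [160.9 198.3] [ 0.4392 -0.3295  0.035 ] [ 49. 117. 149.]
30 [209.3 202. ] [ 0.4506 -0.1834  0.035 ] [ 47.  114.  147.5]
67 [150.9 241.3] [ 0.582  -0.3357  0.035 ] [ 48. 119. 154.]
dark
235 [164.3 204.6] [16.  20.7] 65.55604553222656 [array([ 0.4462, -0.3243,  0.01  ]), array([ 0.4688, -0.3119,  0.048 ])]
161 [211. 207.] [14. 16.] 90.0 [array([ 0.4529, -0.1815,  0.01  ]), array([ 0.4753, -0.174 ,  0.048 ])]
420 [155.3 248.5] [23.1 26.8] 60.945396423339844 [array([ 0.5927, -0.328 ,  0.01  ]), array([ 0.6102, -0.3155,  0.048 ])]
429 [210.8 253.3] [14.3 30.8] 14.03624439239502 [array([ 0.6054, -0.1675,  0.01  ]), array([ 0.6225, -0.1605,  0.048 ])]
250 [218.  262.4] [21.  42.7] 41.987213134765625 [array([ 0.6329, -0.1447,  0.01  ]), array([ 0.6491, -0.1385,  0.048 ])]
(600, 800, 3)
```

View pics/topcrop.png

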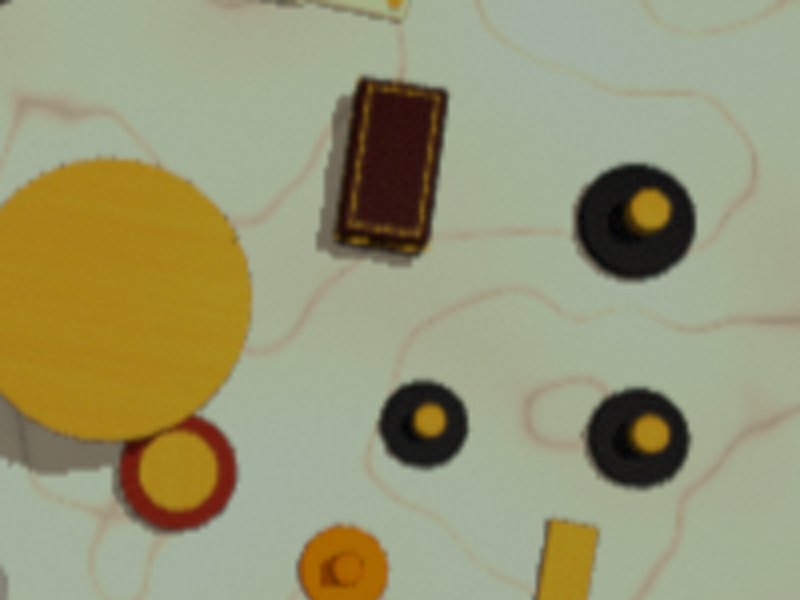

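View pics/scenecrop.png

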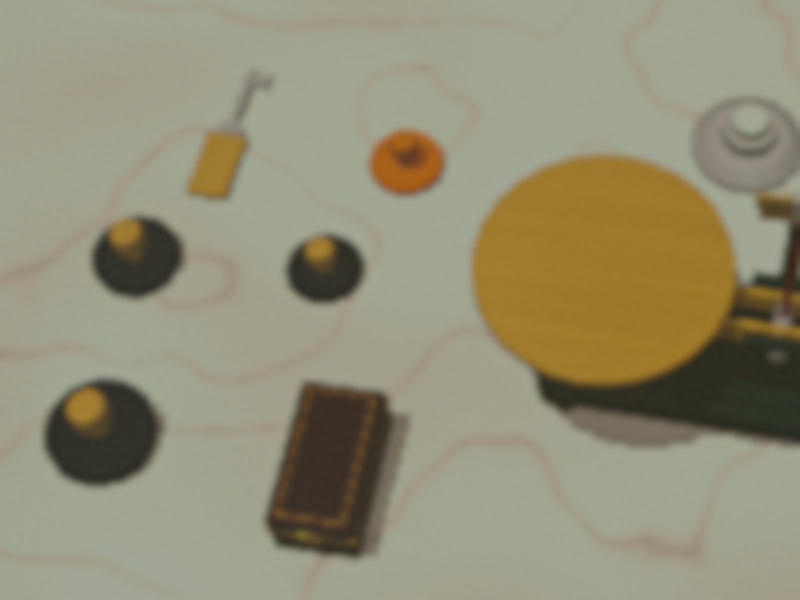

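Crop: the box shows gilt lines. The three black discs have clearly different sizes (500 at top right, 200 at bottom right, 100 in the middle), and the orange one is the decoy. Next are the box corners, the plates and the balance axis.

Run:
```python
from h import *
d=eyes.get_image("top"); im=d["img"]; hsv=cv2.cvtColor(im,cv2.COLOR_BGR2HSV).astype(int)
H,S,V=hsv[...,0],hsv[...,1],hsv[...,2]
# brass plate
roi=np.zeros(im.shape[:2],bool); roi[170:275,222:310]=1
m=max(blobs(roi&(S>150)&(V>110)&(H<35)),key=lambda b:b[0])[2]
c=cv2.convexHull(max(cv2.findContours(m,0,1)[0],key=cv2.contourArea)); e=cv2.fitEllipse(c); print("brass",e,cast(d,e[0],.128))
roi[:]=0; roi[160:255,120:210]=1
b,g,r=[im[...,i].astype(int) for i in range(3)]
print(im[208,170],im[150,150],im[160,200], im[230,195])
gray=cv2.cvtColor(im,cv2.COLOR_BGR2GRAY)
cv2.imwrite("pics/plates.png",cv2.resize(im[150:290,120:320],None,fx=4,fy=4,interpolation=2))
h1=cv2.HoughCircles(cv2.GaussianBlur(gray,(3,3),0)[150:270,110:230],cv2.HOUGH_GRADIENT,1,50,param1=60,param2=12,minRadius=31,maxRadius=40); print(h1)
if h1 is not None:
    for q in h1[0]: print(cast(d,(q[0]+110,q[1]+150),.128))
# box top corners from crop (approx pixel)
for z,ps in ((.048,[(362,80),(447,92),(428,243),(340,236)]),):
    P=[cast(d,(240+u/4-.4,150+v/4-.4),z)[:2] for u,v in ps]; P=np.array(P); print(P.round(4), P.mean(0)); 
    for i in range(4): v=P[(i+1)%4]-P[i]; print(np.hypot(*v).round(4),np.arctan2(v[1],v[0]).round(3))
```

```text
brass ((269.5164794921875, 230.20899963378906), (70.45035552978516, 100.11270904541016), 135.19381713867188) [0.50022431 0.02240064 0.128     ]
[162 176 163] [152 176 163] [143 169 165] [86 96 91]
[[[57.5 55.5 36. ]]]
[0.56012271 0.27953398 0.128     ]
[[ 0.6781 -0.1373]
 [ 0.6704 -0.1946]
 [ 0.5667 -0.1805]
 [ 0.5708 -0.1219]] [ 0.62149884 -0.15857216]
0.0578 -1.705
0.1046 3.006
0.0587 1.501
0.1083 -0.142
```

View pics/plates.png

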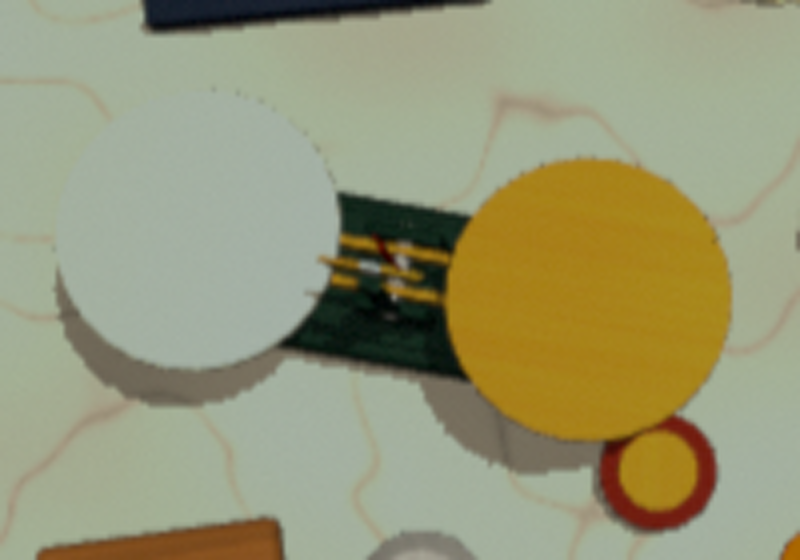

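```bash
cat >> h.py <<'E'
def go(p,psi,s=None):
    """shift in tool axes (cm) and rotvec to tool-down pose at p, tool x axis at heading psi"""
    s=s or readout.get_state(); w,x,y,z=s["orientation"]; T=R.from_quat([x,y,z,w])
    c,k=np.cos(psi),np.sin(psi); G=R.from_matrix(np.array([[c,k,0],[k,-c,0],[0,0,-1.]]))
    X=T.as_matrix()[:,0]
    print("t",s["t"],"pos",s["tool_pos"].round(4),"psi",np.arctan2(X[1],X[0]).round(3),"w",round(s["width"],4),"F",s["force"].round(1))
    for q in np.atleast_2d(p): print("->",(T.inv().apply(np.array(q)-s["tool_pos"])*100).round(2),(T.inv()*G).as_rotvec().round(3))
E
python3 - <<'E'
from h import *
d=eyes.get_image("top")
B=cast(d,(266.8,224.6),.128);G=cast(d,(169.2,207),.128); print(B,G,np.linalg.norm(G-B),(B+G)/2, np.arctan2(*(G-B)[1::-1])-np.pi/2)
go([[.45,.2,.30],[.6215,-.1585,.2]],-.135)
E
```

```text
[0.51427605 0.02938312 0.128     ] [0.55633939 0.27508119 0.128     ] 0.24927267838381717 [0.53530772 0.15223216 0.128     ] -0.1695555306749852
t 0.35 pos [0.275  0.5611 0.231 ] psi -0.456 w 0.0852 F [ 0.2  1.  -0.6]
-> [31.61 24.72 -6.88] [ 0.001  0.    -0.321]
-> [62.78 49.36  3.13] [ 0.001  0.    -0.321]
```

play_rows([
  [1, [4, 3, -5], [0, 0, -0.1]],
  [1, [10, 8, -6], [0, 0, -0.2]],
  [1, [15, 12, -6], [0, 0, -0.3]],
  [1, [20, 15.7, -6], [0, 0, -0.32]],
  [1, [25, 19.6, -6], [0, 0, -0.32]],
  [1, [30, 23.5, -6], [0, 0, -0.32]],
  [1, [35, 27.5, -6], [0, 0, -0.32]],
  [1, [40, 31.5, -6], [0, 0, -0.32]],
])

```text
t: 1.35
tool_pos: [0.4838, 0.1262, 0.2916]
orientation: [-0.0, 0.998, -0.068, 0.0]
force: [0.8, 1.4, -0.2]
width: 0.0854
```

Run:
```python
from h import *
go([[.6215,-.1585,.2],[.6215,-.1585,.1]],-.135)
```

```text
t 1.35 pos [0.4838 0.1262 0.2916] psi -0.135 w 0.0854 F [ 0.8  1.4 -0.2]
-> [17.47 26.35  9.17] [-0.    -0.001 -0.   ]
-> [17.47 26.35 19.17] [-0.    -0.001 -0.   ]
```

play_rows([
  [1, [4, 5, 0], [0, 0, 0]],
  [1, [7, 10, 0], [0, 0, 0]],
  [1, [10, 15, 2], [0, 0, 0]],
  [1, [12, 20, 5], [0, 0, 0]],
  [1, [12, 25, 8], [0, 0, 0]],
  [1, [12, 26.3, 9], [0, 0, 0]],
  [1, [12, 26.3, 9], [0, 0, 0]],
])

```text
t: 2.22
tool_pos: [0.567, -0.1511, 0.2012]
orientation: [0.0, 0.998, -0.068, -0.0]
force: [1.1, -0.2, 0.2]
width: 0.0854
```

Run:
```python
from h import *
d=eyes.get_image("wrist"); cv2.imwrite("pics/w1.png",d["img"])
go([[.6215,-.1585,.2]],-.135)
```

```text
t 2.275 pos [ 0.5678 -0.1503  0.2023] psi -0.135 w 0.0853 F [0.3 0.5 0.5]
-> [5.43 0.09 0.24] [-0.    -0.002 -0.   ]
```

View pics/w1.png

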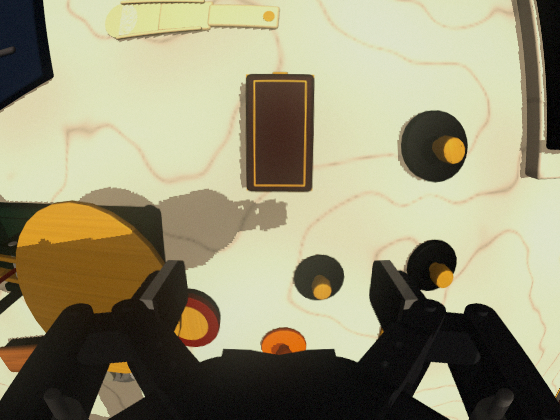

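Wrist view: box top face corners at about (247,75), (314,75), (312,190), (246,190). The 500 disc is at (434,146) and the 100 disc at (319,275).

Run:
```python
from h import *
d=eyes.get_image("wrist"); im=d["img"]
P=np.array([cast(d,p,.048,True)[:2] for p in [(247,75),(314,75),(312,190),(246,190)]]); print(P.round(4),P.mean(0))
for i in range(4): v=P[(i+1)%4]-P[i]; print(np.hypot(*v).round(4),np.arctan2(v[1],v[0]).round(3))
print(cast(d,(434,146),.018,True),cast(d,(319,275),.009,True),cast(d,(431,264),.013,True))
print("knob",cast(d,(455,150),.054,True))
go([[.6215,-.1585,.2]],-.135)
```

```text
[[ 0.6813 -0.1368]
 [ 0.6733 -0.1965]
 [ 0.5676 -0.1817]
 [ 0.5759 -0.1203]] [ 0.62454611 -0.15882398]
0.0602 -1.703
0.1067 3.003
0.0619 1.436
0.1067 -0.155
[ 0.59267921 -0.32342217  0.018     ] [ 0.45665382 -0.18261227  0.009     ] [ 0.44888818 -0.32249356  0.013     ]
knob [ 0.59195355 -0.32955831  0.054     ]
t 2.325 pos [ 0.5682 -0.1498  0.2029] psi -0.134 w 0.0858 F [0.4 0.4 1.1]
-> [5.4  0.15 0.31] [-0.    -0.003  0.001]
```

play_rows([
  [1, [4, 0.1, 2], [0, 0, 0]],
  [1, [5.6, 0.15, 7], [0, 0, 0.007]],
  [1, [5.6, 0.15, 12], [0, 0, 0.007]],
  [1, [5.6, 0.15, 17], [0, 0, 0.007]],
  [1, [5.6, 0.15, 19.3], [0, 0, 0.007]],
  [1, [5.6, 0.15, 19.3], [0, 0, 0.007]],
  [-0.3, [5.6, 0.15, 19.3], [0, 0, 0.007]],
  [-0.3, [5.6, 0.15, 19.3], [0, 0, 0.007]],
], squeeze=40)

```text
t: 3.32
tool_pos: [0.6262, -0.1586, 0.013]
orientation: [0.0, 0.998, -0.07, 0.004]
force: [-0.6, 1.2, 2.6]
width: 0.0613
```

Run:
```python
from h import *
d=eyes.get_image("wrist"); cv2.imwrite("pics/w2.png",d["img"])
go([[.6235,-.1587,.01]],-.14)
```

```text
t 3.375 pos [ 0.6262 -0.1586  0.013 ] psi -0.14 w 0.0611 F [-0.   1.5  5.1]
-> [-0.27  0.05  0.29] [-0.    -0.009  0.   ]
```

View pics/w2.png

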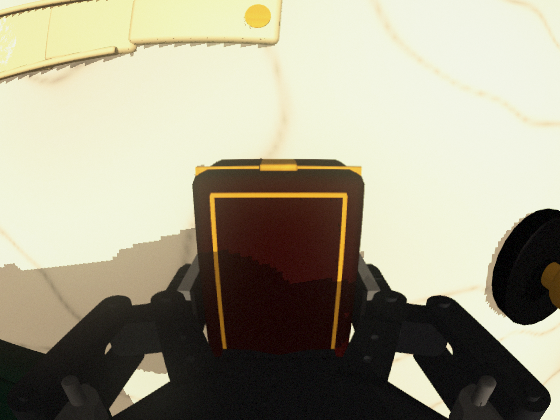

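play_rows([
  [-0.3, [0, 0, -2], [0, 0, 0]],
  [-0.3, [0, 0, -5], [0, 0, 0]],
  [-0.3, [0, 0, -10], [0, 0, 0]],
  [-0.3, [0, 0, -15], [0, 0, 0]],
  [-0.3, [0, 0, -20], [0, 0, 0]],
  [-0.3, [0, 0, -25], [0, 0, 0]],
  [-0.3, [0, 0, -27], [0, 0, 0]],
  [-0.3, [0, 0, -27], [0, 0, 0]],
])

```text
t: 4.38
tool_pos: [0.6238, -0.1581, 0.2842]
orientation: [-0.001, 0.998, -0.07, 0.006]
force: [0.6, -0.2, -5.5]
width: 0.0615
```

Run:
```python
from h import *
go([[.558,.275,.28],[.558,.275,.17]],-.14)
```

```text
t 4.375 pos [ 0.6238 -0.1581  0.2842] psi -0.14 w 0.0615 F [ 0.6 -0.2 -5.5]
-> [-12.58 -41.96   0.37] [-0.002 -0.011 -0.   ]
-> [-12.7  -41.94  11.37] [-0.002 -0.011 -0.   ]
```

play_rows([
  [-0.3, [-1, -3, 0], [0, -0.01, 0]],
  [-0.3, [-2.5, -9, 0], [0, -0.01, 0]],
  [-0.3, [-4.3, -15, 0], [0, -0.01, 0]],
  [-0.3, [-6.2, -21, 0], [0, -0.01, 0]],
  [-0.3, [-8, -27, 0], [0, -0.01, 0]],
  [-0.3, [-9.8, -33, 0], [0, -0.01, 0]],
  [-0.3, [-11.5, -38.5, 0], [0, -0.01, 0]],
  [-0.3, [-12.6, -42, 0.5], [0, -0.01, 0]],
])

```text
t: 5.38
tool_pos: [0.5559, 0.2777, 0.2759]
orientation: [-0.0, 0.998, -0.069, -0.001]
force: [-0.4, -0.8, -6.2]
width: 0.0616
```

Run:
```python
from h import *
go([[.558,.275,.28],[.558,.275,.144],[.558,.275,.118]],-.14)
```

```text
t 5.375 pos [0.5559 0.2777 0.2759] psi -0.139 w 0.0616 F [-0.4 -0.8 -6.2]
-> [ 0.25  0.24 -0.42] [-0.     0.003  0.001]
-> [ 0.28  0.24 13.18] [-0.     0.003  0.001]
-> [ 0.29  0.24 15.78] [-0.     0.003  0.001]
```

play_rows([
  [-0.3, [0.3, 0.2, 5], [0, 0, 0]],
  [-0.3, [0.3, 0.2, 10], [0, 0, 0]],
  [-0.3, [0.3, 0.2, 12.7], [0, 0, 0]],
  [-0.3, [0.3, 0.2, 13.5], [0, 0, 0]],
  [-0.3, [0.3, 0.2, 14.2], [0, 0, 0]],
  [-0.3, [0.3, 0.2, 14.9], [0, 0, 0]],
  [-0.3, [0.3, 0.2, 15.6], [0, 0, 0]],
  [-0.3, [0.3, 0.2, 15.8], [0, 0, 0]],
])

```text
t: 6.38
tool_pos: [0.5584, 0.2754, 0.1181]
orientation: [-0.0, 0.998, -0.069, -0.001]
force: [-0.4, -2.0, -0.9]
width: 0.0616
```

Run:
```python
from h import *
for n in ("scene",):
    d=eyes.get_image(n); cv2.imwrite(f"pics/{n}3.png",cv2.resize(d["img"][120:300,230:450],None,fx=3.3,fy=3.3,interpolation=2))
go([[.558,.275,.118]],-.14)
```

```text
t 6.425 pos [0.5584 0.2754 0.1179] psi -0.139 w 0.0615 F [ 0.6 -1.  -2.5]
-> [-0.04  0.04 -0.01] [-0.001  0.002  0.001]
```

View pics/scene3.png

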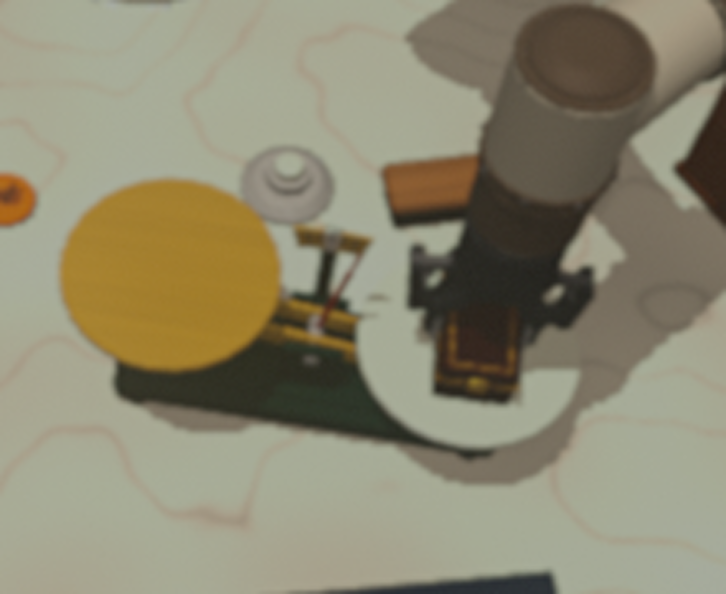

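play_rows([
  [-0.3, [0, 0, 0.15], [0, 0, 0]],
  [-0.3, [0, 0, 0.2], [0, 0, 0]],
  [0.6, [0, 0, 0.2], [0, 0, 0]],
  [0.9, [0, 0, 0.2], [0, 0, 0]],
  [1, [0, 0, -1], [0, 0, 0]],
  [1, [0, 0, -5], [0, 0, 0]],
  [1, [0, 0, -11], [0, 0, 0]],
  [1, [0, 0, -16], [0, 0, 0]],
])

```text
t: 7.42
tool_pos: [0.5591, 0.2754, 0.2818]
orientation: [-0.001, 0.998, -0.069, 0.0]
force: [0.7, 0.6, 0.7]
width: 0.0853
```

Run:
```python
from h import *
d=eyes.get_image("wrist"); cv2.imwrite("pics/w4.png",d["img"])
go([[.56,.0,.30],[.57,-.327,.2],[.592,-.327,.1]],-.14)
```

```text
t 7.475 pos [0.5621 0.2765 0.2901] psi -0.137 w 0.0856 F [2.7 1.  6.7]
-> [ 3.59 27.41 -1.23] [-0.01  -0.012  0.003]
-> [ 8.93 59.77  8.5 ] [-0.01  -0.012  0.003]
-> [10.99 59.57 18.53] [-0.01  -0.012  0.003]
```

View pics/w4.png

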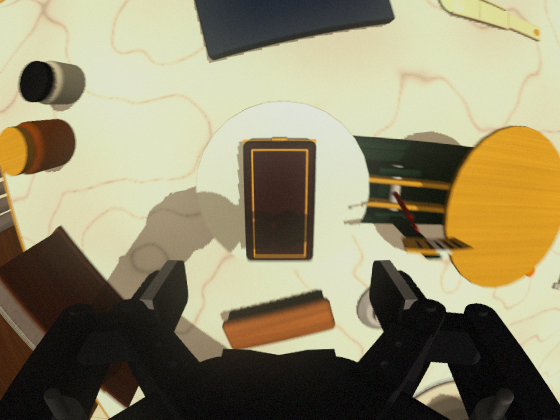

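play_rows([
  [1, [0.5, 3, 0], [0, -0.01, 0]],
  [1, [1.5, 9, 0], [0, -0.01, 0]],
  [1, [2.3, 15, 0], [0, -0.01, 0]],
  [1, [3.2, 21, 0], [0, -0.01, 0]],
  [1, [4, 27, 0], [0, -0.01, 0]],
  [1, [4.7, 33, 0], [0, -0.01, 0]],
  [1, [5.4, 39, 1], [0, -0.01, 0]],
  [1, [6.2, 45, 3], [0, -0.01, 0]],
])

```text
t: 8.48
tool_pos: [0.5629, -0.1783, 0.2585]
orientation: [-0.005, 0.998, -0.068, 0.004]
force: [1.2, 0.1, 0.0]
width: 0.0852
```

Run:
```python
from h import *
d=eyes.get_image("scene"); cv2.imwrite(f"pics/scene5.png",cv2.resize(d["img"][120:300,230:450],None,fx=3.3,fy=3.3,interpolation=2))
go([[.565,-.327,.17],[.592,-.328,.1]],-.14)
```

```text
t 8.525 pos [ 0.5605 -0.1834  0.2542] psi -0.143 w 0.0854 F [ 0.9 -1.  -1.9]
-> [ 2.5  14.22  8.28] [-0.009  0.    -0.003]
-> [ 5.19 14.   15.28] [-0.009  0.    -0.003]
```

View pics/scene5.png

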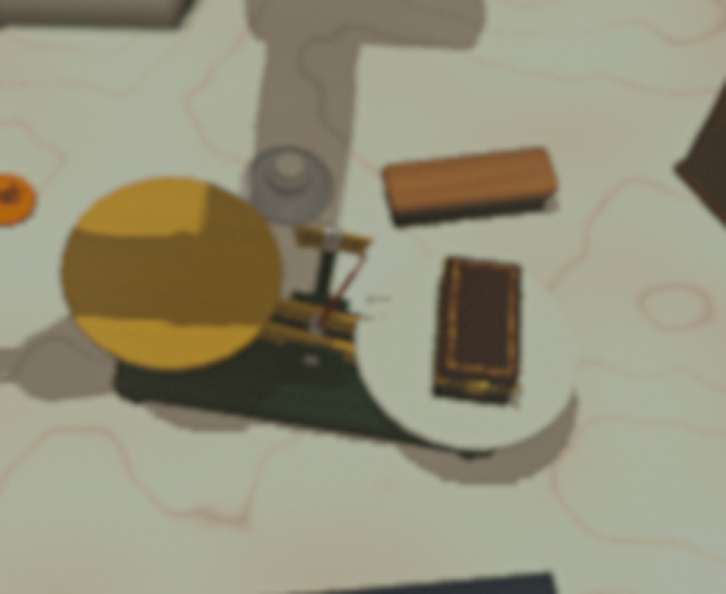

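Scene crop: the box lies flat near the middle of the white plate, and the pointer is hard over towards the goods side. I go on to the 500 g weight.

play_rows([
  [1, [0.5, 4, 1], [0, 0, 0]],
  [1, [0.5, 9, 3], [0, 0, 0]],
  [1, [0, 13, 6], [-0.009, 0, 0]],
  [1, [0, 14.1, 8], [-0.009, 0, 0]],
  [1, [0, 14.1, 8.3], [-0.009, 0, 0]],
  [1, [0, 14.1, 8.3], [-0.009, 0, 0]],
])

```text
t: 9.28
tool_pos: [0.5412, -0.322, 0.171]
orientation: [0.0, 0.997, -0.071, 0.001]
force: [0.9, -0.1, 0.4]
width: 0.0854
```

Run:
```python
from h import *
d=eyes.get_image("wrist"); im=d["img"]; cv2.imwrite(f"pics/w6.png",im)
hsv=cv2.cvtColor(im,cv2.COLOR_BGR2HSV).astype(int)
roi=np.zeros(im.shape[:2],bool); roi[:260,:]=1
for a,c,m in blobs(roi&(hsv[...,1]>130)&(hsv[...,2]>110),80): print("br",a,c.round(1),cast(d,c,.05,True).round(4))
for a,c,m in blobs(roi&(hsv[...,2]<60),500): print("dk",a,cv2.minEnclosingCircle(np.argwhere(m)[:,::-1].astype(np.float32)))
go([[.592,-.328,.1]],-.14)
```

```text
br 81 [100.5  24.9] [ 0.7273 -0.1883  0.05  ]
br 829 [279.6 144.4] [ 0.5899 -0.3295  0.05  ]
dk 15743 ((497.5, 69.5), 92.80365753173828)
dk 4549 ((279.3773193359375, 140.50909423828125), 42.69112014770508)
dk 1579 ((19.0, 236.0), 29.83296775817871)
t 9.325 pos [ 0.5415 -0.3219  0.1714] psi -0.142 w 0.0859 F [-0.4  0.4  0.6]
-> [ 5.08 -0.11  7.15] [ 0.001 -0.002 -0.002]
```

View pics/w6.png

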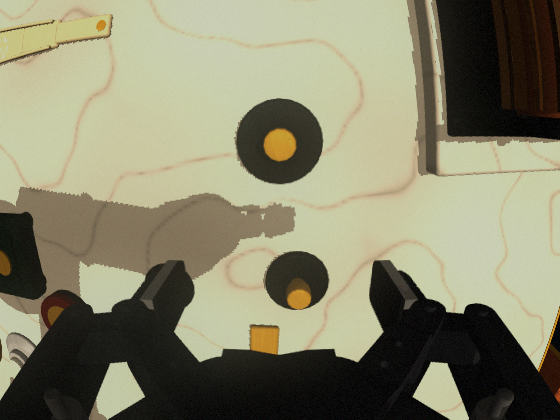

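play_rows([
  [1, [3, 0, 3], [0, 0, 0]],
  [1, [4.95, 0.05, 8], [0, 0, 0]],
  [0.5, [4.95, 0.05, 13], [0, 0, 0]],
  [0.3, [4.95, 0.05, 14.9], [0, 0, 0]],
  [0.2, [4.95, 0.05, 14.9], [0, 0, 0]],
  [-0.9, [4.95, 0.05, 14.9], [0, 0, 0]],
  [-0.9, [4.95, 0.05, 14.9], [0, 0, 0]],
  [-0.9, [4.95, 0.05, 14.9], [0, 0, 0]],
], squeeze=60)

```text
t: 10.32
tool_pos: [0.5925, -0.3302, 0.0258]
orientation: [0.001, 0.998, -0.071, 0.004]
force: [-0.7, 1.0, 6.3]
width: 0.0263
```

Run:
```python
from h import *
d=eyes.get_image("wrist"); cv2.imwrite("pics/w7.png",d["img"])
go([[.5905,-.3293,.022]],-.14)
```

```text
t 10.375 pos [ 0.5925 -0.3302  0.0258] psi -0.141 w 0.0266 F [-0.6  1.   7.4]
-> [-0.22 -0.06  0.38] [ 0.002 -0.007 -0.001]
```

View pics/w7.png

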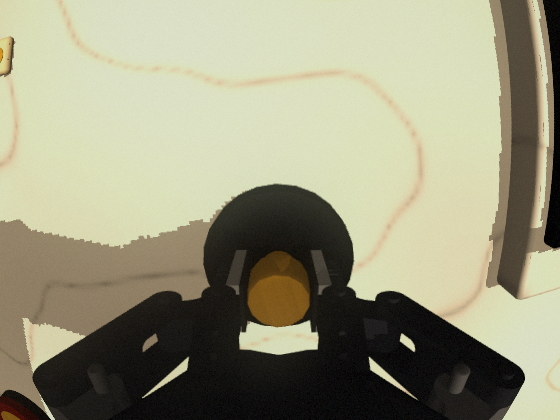

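play_rows([
  [-0.9, [0, 0, -1], [0, 0, 0]],
  [-0.9, [0, 0, -4], [0, -0.007, 0]],
  [-0.9, [0, 0, -9], [0, -0.007, 0]],
  [-0.9, [0, 0, -14], [0, -0.007, 0]],
  [-0.9, [0, -1, -19], [0, -0.007, 0]],
  [-0.9, [0, -4, -22], [0, -0.007, 0]],
  [-0.9, [0, -9, -22], [0, -0.007, 0]],
  [-0.9, [0, -14, -22], [0, -0.007, 0]],
])

```text
t: 11.38
tool_pos: [0.6096, -0.1894, 0.2452]
orientation: [0.0, 0.997, -0.071, -0.0]
force: [1.0, 0.8, -4.9]
width: 0.0262
```

Run:
```python
from h import *
d=eyes.get_image("wrist"); cv2.imwrite("pics/w8.png",d["img"])
go([[.556,.022,.24],[.556,.022,.19],[.556,.022,.16]],-.14)
```

```text
t 11.425 pos [ 0.6105 -0.1835  0.2448] psi -0.138 w 0.0267 F [-0.5  2.9 -5.9]
-> [ -8.22 -19.61   0.54] [-0.003  0.001  0.002]
-> [ -8.22 -19.59   5.54] [-0.003  0.001  0.002]
-> [ -8.22 -19.59   8.54] [-0.003  0.001  0.002]
```

View pics/w8.png

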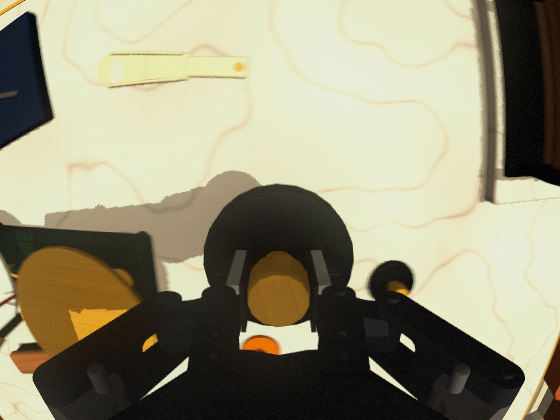

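The 500 g weight hangs upright in the grip, at the same place in the wrist picture as before. I move over the brass plate.

play_rows([
  [-0.9, [-2.4, -6, 0], [0, 0, 0]],
  [-0.9, [-4.6, -11, 0.3], [0, 0, 0]],
  [-0.9, [-6.8, -16, 0.5], [0, 0, 0]],
  [-0.9, [-8.2, -19.5, 0.5], [0, 0, 0]],
  [-0.9, [-8.2, -19.6, 3], [0, 0, 0]],
  [-0.9, [-8.2, -19.6, 5], [0, 0, 0]],
  [-0.9, [-8.2, -19.6, 6], [0, 0, 0]],
  [-0.9, [-8.2, -19.6, 6.7], [0, 0, 0]],
])

```text
t: 12.42
tool_pos: [0.5559, 0.0217, 0.1783]
orientation: [-0.001, 0.998, -0.069, -0.001]
force: [-1.6, -0.1, -1.8]
width: 0.0263
```

Run:
```python
from h import *
d=eyes.get_image("scene"); cv2.imwrite(f"pics/scene9.png",cv2.resize(d["img"][120:300,230:450],None,fx=3.3,fy=3.3,interpolation=2))
go([[.556,.022,.18],[.556,.022,.16]],-.14)
```

```text
t 12.475 pos [0.5558 0.0216 0.1777] psi -0.138 w 0.0264 F [-0.5 -0.8 -3.6]
-> [ 0.01 -0.04 -0.23] [-0.002  0.002  0.002]
-> [ 0.02 -0.03  1.77] [-0.002  0.002  0.002]
```

View pics/scene9.png

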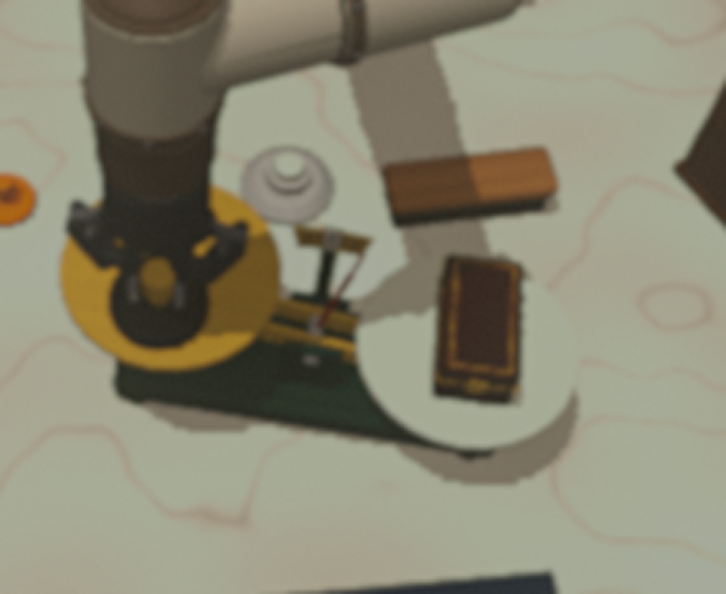

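play_rows([
  [-0.9, [0, 0, 0.3], [0, 0, 0]],
  [-0.9, [0, 0, 0.6], [0, 0, 0]],
  [-0.9, [0, 0, 0.9], [0, 0, 0]],
  [-0.9, [0, 0, 0.9], [0, 0, 0]],
])

```text
t: 12.98
tool_pos: [0.5562, 0.0215, 0.1689]
orientation: [-0.001, 0.998, -0.069, -0.0]
force: [0.4, -2.3, -2.1]
width: 0.0262
```

Run:
```python
from h import *
d=eyes.get_image("scene"); cv2.imwrite(f"pics/scene10.png",cv2.resize(d["img"][160:260,290:370],None,fx=6,fy=6,interpolation=2))
go([[.556,.022,.16]],-.14)
```

```text
t 13.025 pos [0.5562 0.0215 0.169 ] psi -0.138 w 0.0263 F [ 0.9 -1.7 -1.9]
-> [-0.03 -0.04  0.9 ] [-0.002  0.001  0.002]
```

View pics/scene10.png

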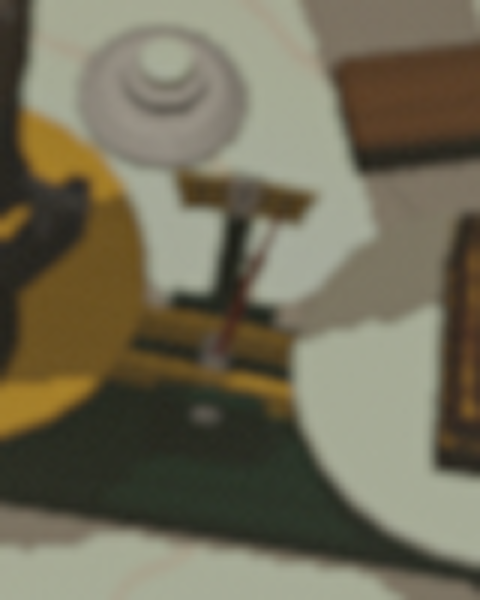

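play_rows([
  [-0.9, [0, 0, 0.3], [0, 0, 0]],
  [-0.9, [0, 0, 0.6], [0, 0, 0]],
  [-0.9, [0, 0, 0.8], [0, 0, 0]],
  [-0.9, [0, 0, 0.8], [0, 0, 0]],
])

```text
t: 13.52
tool_pos: [0.5563, 0.0216, 0.1608]
orientation: [-0.001, 0.998, -0.069, -0.001]
force: [-1.0, -2.1, -0.6]
width: 0.026
```

Run:
```python
from h import *
go([[.556,.022,.16]],-.14)
```

```text
t 13.525 pos [0.5563 0.0216 0.1608] psi -0.138 w 0.026 F [-1.  -2.1 -0.6]
-> [-0.04 -0.04  0.08] [-0.002  0.001  0.002]
```

play_rows([
  [-0.1, [0, 0, 0], [0, 0, 0]],
  [0.2, [0, 0, 0], [0, 0, 0]],
  [0.4, [0, 0, -1], [0, 0, 0]],
  [0.5, [0, 0, -4], [0, 0, 0]],
  [0.6, [0, 0, -9], [0, 0, 0]],
  [0.6, [0, 4, -12], [0, 0, 0]],
  [0.6, [-3, 9, -12], [0, 0, 0]],
  [0.6, [-6, 14, -12], [0, 0, 0]],
])

```text
t: 14.52
tool_pos: [0.4771, -0.11, 0.2818]
orientation: [-0.001, 0.998, -0.068, 0.001]
force: [0.8, -0.3, 0.1]
width: 0.0684
```

Run:
```python
from h import *
d=eyes.get_image("scene"); cv2.imwrite(f"pics/scene11.png",cv2.resize(d["img"][130:280,230:420],None,fx=4,fy=4,interpolation=2))
go([[.402,-.322,.2],[.41,-.18,.2]],-.14)
```

```text
t 14.575 pos [ 0.4723 -0.1133  0.282 ] psi -0.141 w 0.0683 F [-3.7 -1.6 -0.7]
-> [-4.01 21.67  8.17] [-0.002  0.002 -0.001]
-> [-5.22  7.5   8.2 ] [-0.002  0.002 -0.001]
```

View pics/scene11.png

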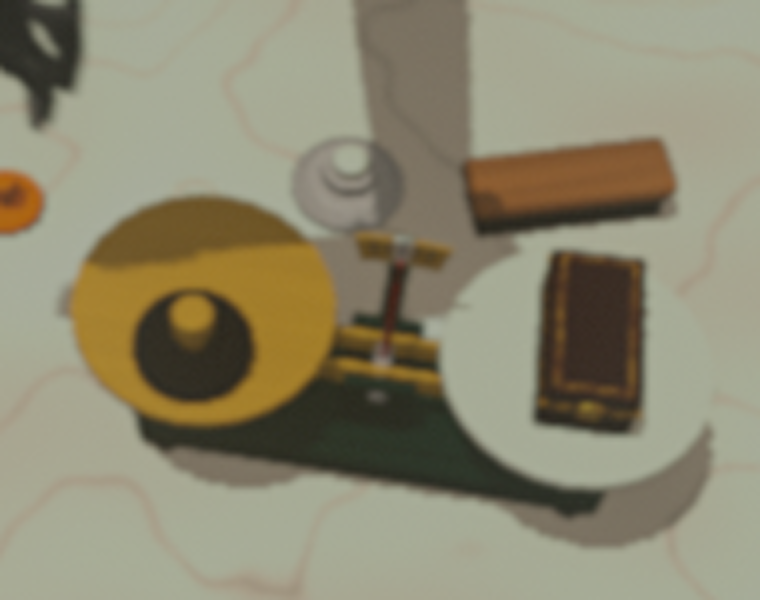

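```bash
cat >> h.py <<'E'
def pointer(tag):
    yb=np.array([.1688,.9857,0]); p0=np.array([.5353,.1522,.09])
    for n,(r0,c0) in {"scene":(165,310),"top":(190,185)}.items():
        d=eyes.get_image(n); K=14; cr=d["img"][r0:r0+40,c0:c0+45]
        big=cv2.resize(cr,None,fx=K,fy=K,interpolation=2); 
        for th in (-.05,0,.05,.1,.15):
            q=(proj(d,p0+.125*np.array([yb[0]*np.sin(th),yb[1]*np.sin(th),np.cos(th)]))-[c0,r0]+.5)*K
            cv2.circle(big,tuple(int(v) for v in q),3,(255,0,0) if th else (255,0,255),-1)
        b,g,r=[d["img"][...,i].astype(int) for i in range(3)]
        ys,xs=np.nonzero((r-g>25)&(abs(g-b)<30)&(r>50)); k=(ys>=r0)&(ys<r0+40)&(xs>=c0)&(xs<c0+45)
        A=np.c_[xs[k],ys[k]]
        if len(A): 
            print(n,len(A)," top rows",[(y,A[A[:,1]==y][:,0].mean().round(1)) for y in sorted(set(A[:,1]))], "pivot",proj(d,p0).round(1),"tip0",proj(d,p0+[0,0,.125]).round(1))
        cv2.imwrite(f"pics/ptr_{n}{tag}.png",big)
E
python3 - <<'E'
from h import *
pointer("a")
E
```

```text
scene 34  top rows [(np.int64(170), np.float64(347.0)), (np.int64(171), np.float64(346.0)), (np.int64(172), np.float64(346.0)), (np.int64(173), np.float64(346.0)), (np.int64(174), np.float64(346.0)), (np.int64(176), np.float64(347.0)), (np.int64(177), np.float64(348.5)), (np.int64(178), np.float64(350.5)), (np.int64(179), np.float64(351.5)), (np.int64(180), np.float64(351.7)), (np.int64(181), np.float64(352.0)), (np.int64(182), np.float64(352.0)), (np.int64(195), np.float64(330.0)), (np.int64(196), np.float64(330.0)), (np.int64(201), np.float64(329.0)), (np.int64(202), np.float64(328.5)), (np.int64(203), np.float64(328.0)), (np.int64(204), np.float64(328.0))] pivot [325.4 219.3] tip0 [330. 195.]
```

View pics/ptr_scenea.png

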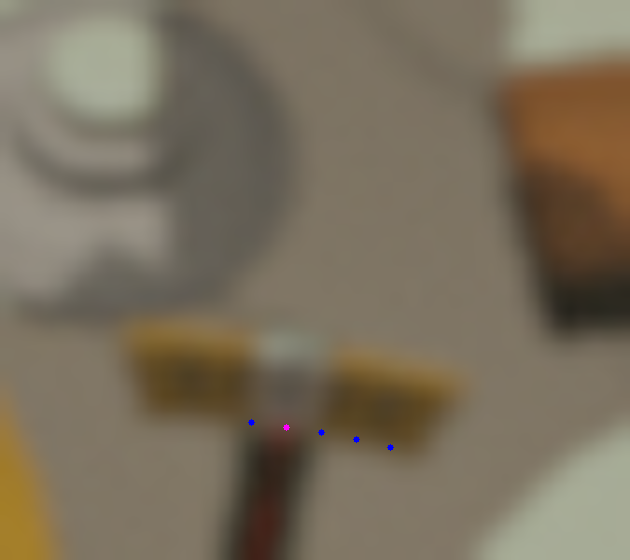

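View pics/ptr_topa.png

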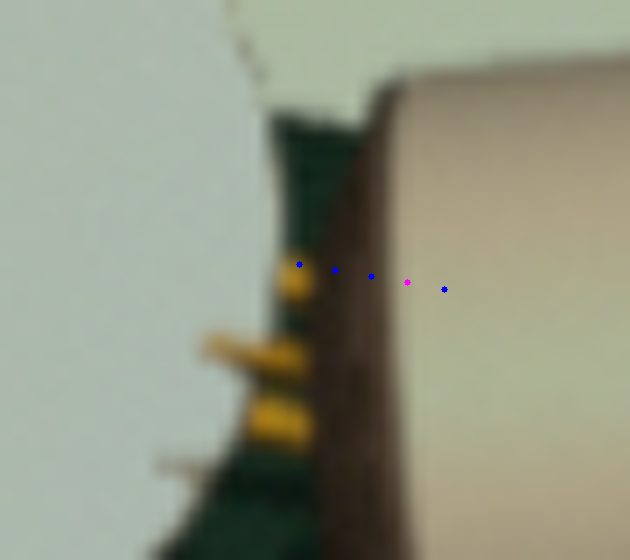

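The scene zoom shows the red pointer at (328,203)→(330,195), on the predicted level line inside the white band. I back the arm off, then check again from both cameras and at a later time.

play_rows([
  [0.6, [0, 4, 0], [0, 0, 0]],
  [0.6, [0, 9, 0], [0, 0, 0]],
  [0.6, [0, 14, 0], [0, 0, 0]],
  [0.6, [0, 18, 0], [0, 0, 0]],
  [0.6, [0, 18, 0], [0, 0, 0]],
  [0.6, [0, 18, 0], [0, 0, 0]],
])

```text
t: 15.42
tool_pos: [0.4519, -0.2884, 0.2817]
orientation: [-0.001, 0.998, -0.07, 0.001]
force: [0.6, 0.7, 0.1]
width: 0.0684
```

Run:
```python
from h import *
pointer("b")
d=eyes.get_image("top"); cv2.imwrite("pics/top12.png",cv2.resize(d["img"][150:320,120:320],None,fx=3.5,fy=3.5,interpolation=2))
```

```text
scene 16  top rows [(np.int64(169), np.float64(353.5)), (np.int64(172), np.float64(346.0)), (np.int64(177), np.float64(347.0)), (np.int64(180), np.float64(348.0)), (np.int64(181), np.float64(348.0)), (np.int64(182), np.float64(349.0)), (np.int64(183), np.float64(351.5)), (np.int64(202), np.float64(328.0)), (np.int64(203), np.float64(328.0)), (np.int64(204), np.float64(328.0))] pivot [325.4 219.3] tip0 [330. 195.]
top 10  top rows [(np.int64(209), np.float64(213.0)), (np.int64(210), np.float64(215.0)), (np.int64(211), np.float64(215.0)), (np.int64(212), np.float64(215.0)), (np.int64(213), np.float64(216.0)), (np.int64(214), np.float64(217.5)), (np.int64(215), np.float64(217.5)), (np.int64(216), np.float64(219.0))] pivot [219.6 218.2] tip0 [213.6 209.7]
```

View pics/ptr_sceneb.png

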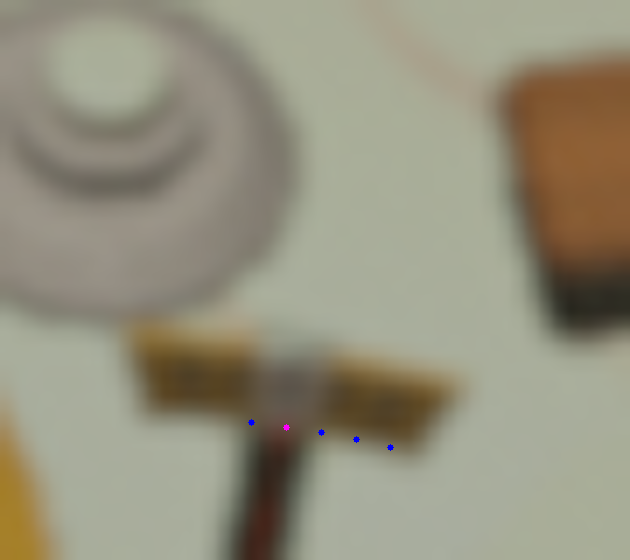

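View pics/ptr_topb.png

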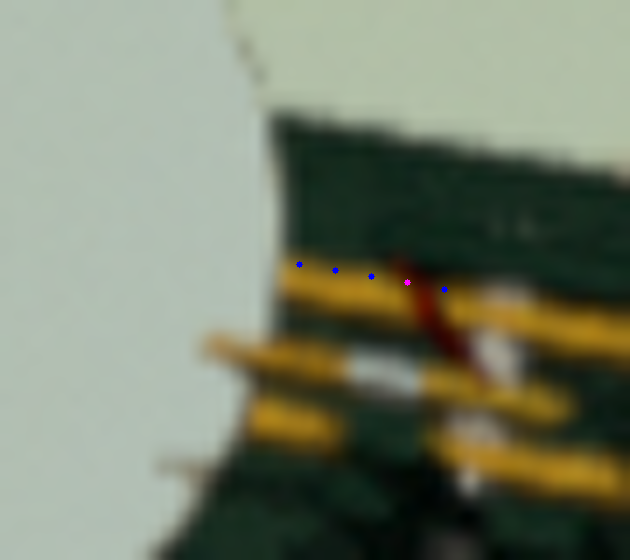

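View pics/top12.png

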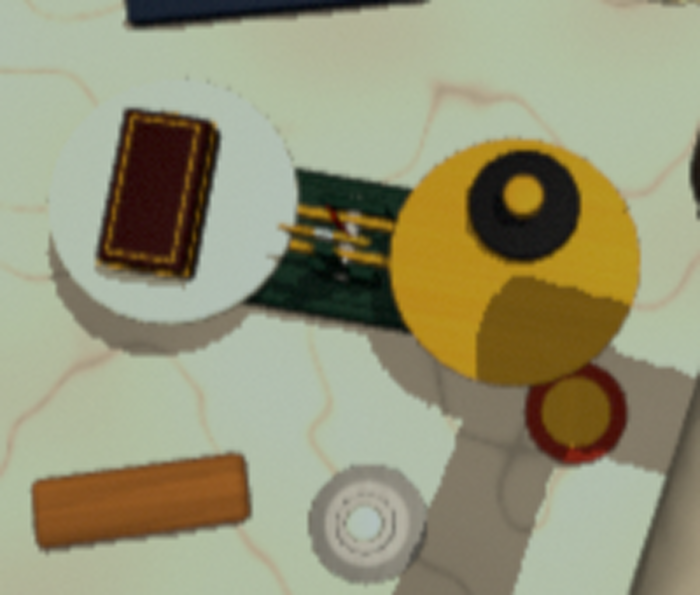

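Run:
```python
from h import *
d=eyes.get_image("top")
for nm,im in (("empty",cv2.imread("pics/top0.png")),("now",d["img"])):
    b,g,r=[im[...,i].astype(int) for i in range(3)]
    m=((r-g>25)&(abs(g-b)<30)&(r>50))[200:222,205:225]; ys,xs=np.nonzero(m); print(nm,[(y+200,(xs[ys==y].mean()+205).round(1)) for y in sorted(set(ys))])
G=np.array([.5563,.2751]);B=np.array([.5143,.0294])
box=cast(d,(120+158/3.5,150+188/3.5),.170)[:2]; w=cast(d,(120+523/3.5-.4,150+206/3.5-.4),.14)[:2]
print("box off",np.linalg.norm(box-G),"w500 off",np.linalg.norm(w-B)); go([[.4,-.3,.3]],-.14)
```

```text
empty [(np.int64(209), np.float64(213.0)), (np.int64(210), np.float64(214.5)), (np.int64(211), np.float64(215.0)), (np.int64(212), np.float64(215.0)), (np.int64(214), np.float64(217.0)), (np.int64(215), np.float64(217.0)), (np.int64(216), np.float64(219.0))]
now [(np.int64(209), np.float64(213.0)), (np.int64(210), np.float64(214.5)), (np.int64(211), np.float64(215.0)), (np.int64(212), np.float64(215.0)), (np.int64(213), np.float64(216.0)), (np.int64(214), np.float64(217.5)), (np.int64(215), np.float64(217.5)), (np.int64(216), np.float64(219.0))]
box off 0.00134494481454597 w500 off 0.03918938596179511
t 15.625 pos [ 0.4518 -0.2878  0.2819] psi -0.139 w 0.0685 F [ 0.1 -0.2  0.9]
-> [-4.95  1.92 -1.82] [-0.003 -0.002  0.001]
```

The pointer lies on the same pixels as when the balance was empty, so the beam is level. The box and the weight are well inside their limits and the arm is clear, so I hand in.

```bash
python3 -c "
from rig import job_done; print(job_done())"
```

```text
the job is handed in; nothing more can be done
None
```

The polish box weighs 500 g to the nearest hundred grams. It lies flat on the white goods plate and the 500 g weight alone brings the beam level. I handed the job in after about 15.6 s of the 72 s allowed.

**Level:** in the top camera the pointer lies on the same pixels as when the balance was empty, to within about half a pixel. The white band reaches about 2.6 pixels to either side. The scene camera also shows it in the band, and it had not moved between two looks about 0.9 s apart.

**Placing:** the box is about 1 mm from the plate's middle by calculation; a rougher estimate by eye gave about 15 mm, and 40 mm is allowed. The 500 g weight is about 39 mm from the brass plate's middle, where 65 mm is allowed.

**Everything else:** I did not move the 200 g and 100 g weights or the other things. I did not measure the other things again at the end, but I saw no contact with them. The arm was touching nothing when I handed in.

**A check that disagreed:** while I carried the box, the wrist force read 5.5 to 6.2 N, which would be about 560 to 630 g. With the true 500 g weight it read 4.9 to 5.9 N, so that sensor is too rough to decide, and I went by the balance.

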